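# Click a format key home in a valve terminal's push-push slot

### The arm

A 6-joint arm with a two-finger parallel gripper is mounted at the origin on the work surface. World frame = base frame: x ahead of the robot, y to its left, z up, the work surface at z = 0. Lengths are in mm, angles in rad, forces in N, time in s.
With the tool pointing down it reaches from about 250 to 850 mm from the base axis. Payload 12.5 kg.
Tool frame: the origin (TCP) lies midway between the tips of the shut fingers; the grasp point (between the pads) lies 19 mm behind it; z points along the fingers, y is the direction in which the jaws open and shut (so a half turn about z gives the same grasp; the last joint's range is limited). The gripper opens to 93 mm and grips with 3 to 60 N. Pads are 15 mm wide; open, the fingers measure 128 mm over their backs; the gripper's body (75 mm by 188 mm) begins 65 mm behind the grasp point.
Start: joints at [-1.392, 0.351, 1.652, -0, 1.139, -0.085], TCP at [143.433, -530.953, 218.633] pointing down, gripper open.
Joint ranges: [-2.75, 2.75], [-0.79, 2.1], [0.01, 2.65], [-1.57, 4.71], [0.07, 3.14], [-2.87, 2.87]. Speed limits (rad/s): [2.22, 2.22, 2.79, 3.14, 3.14, 3.14].

### API

Orientations are given as [roll, pitch, yaw] about the fixed x, y, z axes, in that order (R = Rz(yaw) Ry(pitch) Rx(roll)).
In Python, from workcell import arm gives the robot as it stands.
- The arm moves only by the tool apply_moves, never from a script. Its argument "steps" is a list of rows, each a list of 7 numbers: the closure, from 0 (fully open) to 1 (shut), then the shift along the tool's x, y, z in mm, then the turn, a rotation vector about the tool's x, y, z in rad. A call has 1 to 5 rows; each row shifts and turns the pose as measured when the row begins, along the tool's axes as they then stand; what a row does not reach is not made up. A row lasts 1/8 s, in which the tool goes at most 62.5 mm and 10.7 degrees, less where a joint would pass 70% of its speed; a pose out of reach is approached as far as the arm can. A call is refused whole if a number of a shift passes 62.5 or a number of a turn 0.188, either way. A call with a gripper value outside its range is refused whole. The fingers move at their own pace and stop on an object; "grip_force" is the grip in N (left out, the last holds). Time passes only in rows, so rows that do not move let the fingers close. It gives the time, the measured TCP pose, the force and the opening at its end, in the units of the state.
- arm.read_state(): the state, without advancing time (a new reading comes with each control period).
- arm.capture(name): name is "side" or "top"; returns a dict with "img" (420x560x3 uint8, blue, green, red), "range_z" (420x560 float32, mm along the optical axis (not along the pixel's ray), 0 where there is no reading), "fx", "fy", "cx", "cy" (pixels), "extrinsics" (4x4, takes a point from camera to world coordinates). Camera axes: x right, y up, looking along -z (the intrinsics and any distortion apply to the point x, -y, -z); pixel columns grow to the right and rows downward; lengths in mm; the calibration is good to about 2 mm. A picture is of the moment at which its call begins.
- arm.hand_in(): hands the job in, once; it reports no verdict.
Trained networks look in a picture, given as the dict that the camera call returned (one of the last four; its "shot" number tells which), for a name from the list of things; names that differ only in an ending like _2 or _b are one class to them, and where a whole thing is asked for, a point or a joint stands for the part that bears it (a point fixed in the world has none). Each returns a list of dicts, best first, with "score" (0 to 1); they miss things now and then, are a little off and sometimes report something else, mostly with a low value. They report only what shows in the picture. A call takes as long as a camera call.
- arm.spot_in(query, picture): "xy" ([column, row] in pixels, amid what is visible of it).
- arm.cut_out(query, picture): "region" (420x560 bool, what is visible of it) and "xy" ([column, row] in pixels, amid what is visible of it).
- arm.place_of(query, picture): "xy" ([column, row] in pixels: a listed point, or the origin of a listed thing).
The state is a dict: "time": time; "joint_positions": joint angles; "joint_vel": joint speeds; "tau": joint torques, N m; "eef_pos": TCP position; "tool_rot": TCP orientation; "ft_force": force on the tool from outside, world axes, zero at the start; "ft_torque": the same for the moment, N m; "opening": opening from 0.0 (shut) to 1.0 (fully open).
Only numpy, scipy, OpenCV 4.12 (cv2) and the standard library are available. Lean on these libraries where they do the work, as an engineer would, in place of code of your own. Each camera call takes 0.05 s, during which the arm holds its last target. There are 200 camera calls.

### The job

Take the blue format key from the rack, plug it into the spring-loaded slot of the valve terminal and push it, gently and without forcing, right down to its stop until it clicks, then leave it caught down in the slot and let go. The slot has a push-push catch and nobody knows which way it was left: if a push lets the key spring back up, push it down to the stop again so that it stays down. Leave the other keys and the things lying about where they are.

Things in the scene. Friction and masses are not known exactly. Their poses are not given: they have to be found in the camera images.
- blue_key_grip (a point): Blue format key, upright in a pocket of the rack, 70 g: grip head 16 (x) x 46 (y) x 36 mm tall, white label on top, on a black blade 8 x 40 mm, 40 mm long; the blade's last 6 mm is a brass tongue 5.5 x 36 mm. The point is the head's centre: 18 mm from its underside and top, 58 mm above the blade's tip. z up, x across the thickness (the way to pinch it). It fits the slot either way round.
- terminal: Valve terminal, fixed: grey box 130 (x) x 210 (y) x 80 mm high on a foot 150 x 224 mm; four aluminium valve slices with blue caps on the -y half (black ends up to 88 mm high), on the +y half the key slot in a black bezel 36 x 64 mm, beside a small dark display. Origin: centre of its underside. More than 35 N of force on it, from the key or the robot, damages it.
- slot (a point): Centre of the key slot's mouth, on the bezel's top, 84 mm above the table; z up, x across the slot, y along it. The slot goes straight down, 10 x 42 mm, chamfer 2 mm. Key heights, as head centre above this point: 58 mm blade tip at the mouth; 37 mm resting on the carriage sprung out; 30 mm caught down (head 12 mm off the bezel, its right final place); 25.5 mm at the stop.
- slot_stop (a point): Point 32.5 mm below the slot's mouth, where the blade's tip is at the stop. Out of sight, the tip meets a sprung carriage with a push-push catch: out (21 mm deep) or caught (28 mm), at random at the start. The catch trips 1 mm above the stop: let up, a carriage that was out is then caught, one that was caught comes right out (let it, before the next push). Spring 4 N out, 7.5 N caught, 10 N at the stop.
- rack: Aluminium rack, fixed, 62 (x) x 206 (y) x 40 mm high, with three pockets in a row along y at -66, 0 and +66 mm, 24 mm deep, each with a key standing loosely in it (1.5 mm play); the heads' undersides are 16 mm above the rack. Origin: centre of its underside.
- grey_key_grip (a point): Grey format key standing in the rack, the same size as the blue one; the point is the centre of its grip head. Leave it in its pocket.
- yellow_key_grip (a point): Yellow format key standing in the rack, the same size as the blue one; the point is the centre of its grip head. Leave it in its pocket.
- wrench: Steel wrench lying on the table; bystander. Origin: middle, underside.
- oil_can: White plastic oil bottle with red cap, 52 mm across, 130 mm tall; bystander. Origin: centre of its underside.
- spare_cylinder: Spare air cylinder, 145 mm long, 29 mm square ends, lying; bystander. Origin: middle, underside.
- tape_roll: Roll of tan tape, 90 mm across, 24 mm high, lying flat; bystander. Origin: centre of its underside.
- star_knob: Black knob, 40 mm across, 32 mm tall, standing on the table; bystander. Origin: centre of its underside.

How it is judged (in metres and radians):
On the way, in this order (a step that is already met when the one before it is completed fails the run):
1. the blue key's blade is in the slot (horizontal distance between blue_key_grip and slot below 0.005 m and z of blue_key_grip in the frame of slot below 0.05 m), for 0.05 s.
2. the blue key has been pushed down to the slot's stop (horizontal distance between blue_key_grip and slot below 0.005 m and z of blue_key_grip in the frame of slot below 0.0268 m), for 0.05 s.
At the end, for the whole second after the job is handed in: The blue key stands in the slot, upright within 0.15 rad, caught down: its head's centre is 28.2 to 31.8 mm above the slot's mouth (30 mm nominal) and within 5 mm of the slot's axis; at rest and let go (horizontal distance between blue_key_grip and slot below 0.005 m and z of blue_key_grip in the frame of slot between 0.0282 and 0.0318 m and angle between blue_key_grip's own z axis and vertical below 0.15 rad and linear speed of blue_key below 0.02 m/s); the robot touches nothing.
It fails at once if the valve terminal is pressed with more than 35 N by the key (contact force between blue_key and terminal above 35 N).
It fails at once if the valve terminal is pressed with more than 35 N by the robot (contact force between any of the fingers, the arm and terminal above 35 N).
It fails at once if another key is pulled out of its pocket or knocked (moved more than 15 mm) (distance of any of grey_key_grip, yellow_key_grip from where it was at the start of the episode above 0.015 m).
It fails at once if a bystander is moved more than 30 mm (distance of any of wrench, oil_can, spare_cylinder, tape_roll, star_knob from where it was at the start of the episode above 0.03 m).
It also fails if it takes over 72 s, if anything falls off the work surface, if the arm or the gripper's body presses on something with over 40 N, if the wrist force passes 120 N, or if a joint passes its speed limit or range.

## Working session

There is one attempt and no reset: what is moved stays moved. The work goes in short steps, Python scripts to look and compute and a tool call to move; the robot and the scene stay as the last step left them, time stands still between calls to the robot, and variables do not carry over. Pictures are saved under pics/ and viewed, about 8 in all and at most 12, crops included, and the job is handed in when it is done.

Besides the shell and the picture viewer there is one more tool, called after "Emit:" as a command line: name --pt "numbers of a row" for each row, then --argument value for the rest. apply_moves: Moves the arm, as the interface text tells. Its arguments: {"type":"object","properties":{"steps":{"type":"array"},"grip_force":{"type":"number"}},"required":["steps"]}

```bash
mkdir -p pics
cat > h.py <<'E'
import numpy as np, cv2
from workcell import arm
def w(p,u,v,z=None,r=2):
    """pixel -> world, by range (z None) or by plane z"""
    d=np.array([(u-p['cx'])/p['fx'],-(v-p['cy'])/p['fy'],-1.])
    E=np.array(p['extrinsics'])
    if z is None:
        a=p['range_z'][int(v)-r:int(v)+r+1,int(u)-r:int(u)+r+1]; a=a[a>0]
        s=np.median(a) if a.size else 0
    else: s=(z-E[2,3])/(E[:3,:3]@d)[2]
    return E[:3,:3]@(d*s)+E[:3,3]
E
python3 - <<'E'
from h import *
s=arm.read_state(); print({k:np.round(v,3) for k,v in s.items()})
for n in('top','side'):
    p=arm.capture(n); cv2.imwrite(f'pics/{n}0.png',p['img']); print(n,[k for k in p],p['fx'],np.round(p['extrinsics'],2).tolist())
    for q in('blue_key_grip','slot','grey_key_grip','yellow_key_grip','terminal','rack','oil_can'):
        for f in arm.place_of(q,p)[:2]:
            u,v=f['xy'];print(q,round(f['score'],2),np.round([u,v]),np.round(w(p,u,v)) if 2<u<557 and 2<v<417 else '')
E
```

```text
{'time': np.float64(0.0), 'joint_positions': array([-1.392,  0.351,  1.652, -0.   ,  1.139, -0.085]), 'joint_vel': array([ 0.001, -0.002,  0.   ,  0.001,  0.001, -0.001]), 'tau': array([ 1.0000e-03, -4.9732e+01, -2.8525e+01,  7.0000e-02,  2.6000e-02,
       -0.0000e+00]), 'eef_pos': array([ 143.36 , -530.63 ,  218.082]), 'tool_rot': array([-3.14 , -0.   ,  0.264]), 'ft_force': array([-0.088,  0.423, -1.059]), 'ft_torque': array([0.034, 0.005, 0.008]), 'opening': np.float64(0.996)}
top ['img', 'range_z', 'fx', 'fy', 'cx', 'cy', 'extrinsics', 'shot'] 430.12190998759854 [[-0.02, 1.0, -0.05, 418.0], [-1.0, -0.02, 0.02, 18.78], [0.01, 0.05, 1.0, 1465.4], [0.0, 0.0, 0.0, 1.0]]
blue_key_grip 0.59 [183. 186.] [554. 311.  43.]
slot 0.73 [326. 178.] [ 569. -161.   63.]
slot 0.45 [329. 177.] [ 570. -171.   81.]
grey_key_grip 0.66 [399. 236.] [ 373. -408.   21.]
grey_key_grip 0.39 [201. 196.] [522. 251.  44.]
yellow_key_grip 0.54 [400. 236.] [ 372. -410.   21.]
yellow_key_grip 0.49 [224. 197.] [512. 170.  91.]
terminal 0.69 [332. 173.] [ 584. -182.   68.]
rack 0.89 [207. 192.] [530. 225.  89.]
oil_can 0.72 [145. 170.] [605. 422.  84.]
side ['img', 'range_z', 'fx', 'fy', 'cx', 'cy', 'extrinsics', 'shot'] 503.59639400469223 [[-0.74, 0.36, -0.56, -398.38], [-0.67, -0.42, 0.61, 971.33], [-0.02, 0.83, 0.55, 983.93], [0.0, 0.0, 0.0, 1.0]]
blue_key_grip 0.68 [193. 258.] [532. 313.  86.]
slot 0.86 [285. 192.] [ 576. -131.   81.]
grey_key_grip 0.71 [211. 252.] [521. 253.  80.]
yellow_key_grip 0.49 [230. 242.] [509. 188.  86.]
terminal 0.58 [295. 206.] [ 505. -103.   69.]
rack 0.6 [218. 268.] [498. 252.  30.]
oil_can 0.94 [142. 294.] [585. 461.  22.]
```

Run:
```python
import cv2
a=cv2.imread('pics/top0.png');b=cv2.imread('pics/side0.png')
cv2.imwrite('pics/a.png',cv2.resize(a[130:260,110:430],(800,325),interpolation=2))
cv2.imwrite('pics/b.png',cv2.resize(b[120:340,100:400],(800,587),interpolation=2))
```

```text
(no output)
```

View pics/a.png

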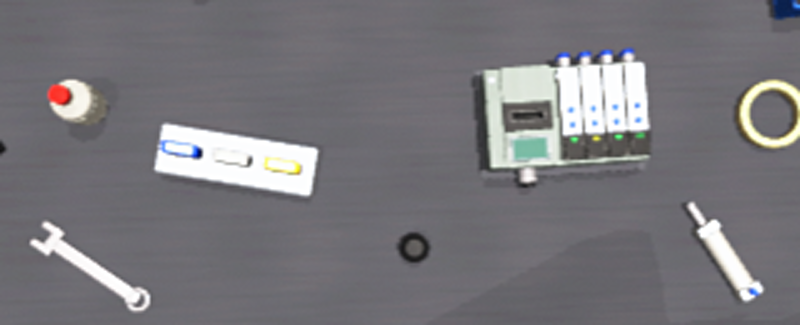

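View pics/b.png

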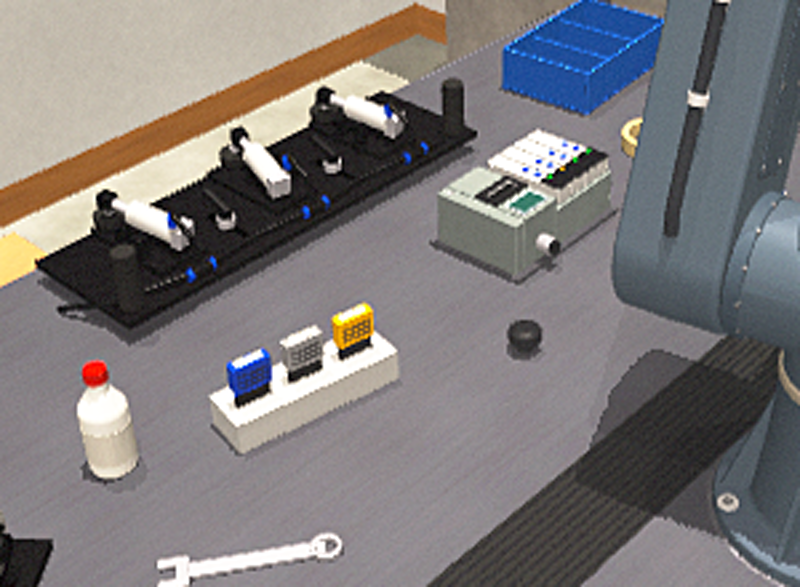

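The top view shows the blue key at the +y end of the rack (about px 182,190) and the bezel at about (320,176). The star knob lies between them, but it is low. I'll take enlarged crops so I can fit outlines.

Run:
```python
from h import *
a=cv2.imread('pics/top0.png');b=cv2.imread('pics/side0.png')
def c(i,u,v,w=50,h=37): return cv2.resize(i[v:v+h,u:u+w],(400,296),interpolation=0)
cv2.imwrite('pics/c.png',np.vstack([np.hstack([c(a,165,172),c(a,300,155)]),np.hstack([c(b,175,235),c(b,265,175)])]))
```

```text
(no output)
```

View pics/c.png

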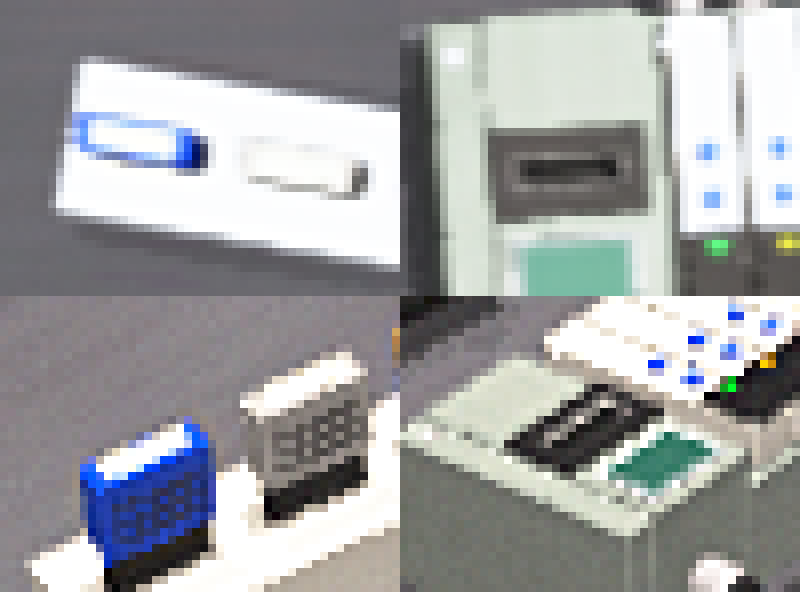

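```bash
cat > fit.py <<'E'
from h import *
from scipy.optimize import minimize
def proj(p,P):
    E=np.array(p['extrinsics']); c=(np.asarray(P)-E[:3,3])@E[:3,:3]
    return np.c_[p['cx']-p['fx']*c[:,0]/c[:,2], p['cy']+p['fy']*c[:,1]/c[:,2]]
def boxmask(p,q,dx,dy,z0,z1,S=8):
    x,y,t=q; R=np.array([[np.cos(t),-np.sin(t)],[np.sin(t),np.cos(t)]])
    P=[[*(R@[sx*dx/2,sy*dy/2]+[x,y]),z] for sx in(-1,1) for sy in(-1,1) for z in(z0,z1)]
    uv=proj(p,P); h=cv2.convexHull(uv.astype(np.float32))
    return h
def fit(p,m,q0,dx,dy,z0,z1,S=8):
    ys,xs=np.nonzero(m>.3); u0,u1,v0,v1=xs.min()-6,xs.max()+7,ys.min()-6,ys.max()+7
    M=m[v0:v1,u0:u1].astype(np.float32)
    def cost(d):
        q=np.array(q0)+np.array(d)*[1,1,.01]
        h=boxmask(p,q,dx,dy,z0,z1)
        big=np.zeros((M.shape[0]*S,M.shape[1]*S),np.float32)
        pts=((h-[u0,v0]+.5)*S-.5)
        cv2.fillPoly(big,[np.round(pts*16).astype(np.int32)],1.,shift=4)
        s=cv2.resize(big,M.shape[::-1],interpolation=cv2.INTER_AREA)
        return float(((s-M)**2).sum())
    best=min((minimize(cost,[a,b,c],method='Nelder-Mead',options=dict(initial_simplex=np.array([a,b,c])+np.array([[0,0,0],[4,0,0],[0,4,0],[0,0,5]]))) for a in(-5,3) for b in(-5,3) for c in(-3,3)),key=lambda r:r.fun)
    return np.array(q0)+best.x*[1,1,.01],best.fun,M.sum()
def fill(m):
    c,_=cv2.findContours(m.astype(np.uint8),cv2.RETR_EXTERNAL,cv2.CHAIN_APPROX_NONE)
    c=max(c,key=cv2.contourArea); o=np.zeros(m.shape,np.uint8); cv2.drawContours(o,[c],-1,1,-1); return o.astype(bool)
def win(m,u0,u1,v0,v1):
    o=np.zeros_like(m); o[v0:v1,u0:u1]=m[v0:v1,u0:u1]; return o
E
python3 - <<'E'
from fit import *
t=arm.capture('top');s=arm.capture('side')
def blue(p): i=p['img'].astype(float); return (i[...,0]-i[...,2])>45
bt=fill(win(blue(t),168,196,180,200)); bs=fill(win(blue(s),180,206,245,274))
print('key top ',fit(t,bt,[555,305,-.1],16,46,56,92)); print('key side',fit(s,bs,[555,305,-.1],16,46,56,92))
g=t['img'].min(2)
rt=fill(cv2.morphologyEx(win((g>175),160,245,172,215).astype(np.uint8),cv2.MORPH_CLOSE,np.ones((5,5))))
print('rack top',fit(t,rt,[530,245,-.1],62,206,0,40), 'toponly',fit(t,rt,[530,245,-.1],62,206,39,40))
gt=t['img'].mean(2); zt=win(gt<150,310,332,169,183).astype(float); print('gray rows',gt[176,306:336].astype(int).tolist(),gt[166:186,320].astype(int).tolist())
print('bezel top',fit(t,fill(zt>0),[576,-145,0],36,64,80,84))
gs=s['img'].mean(2); zs=fill(cv2.morphologyEx(win(gs<110,276,300,185,200).astype(np.uint8),cv2.MORPH_CLOSE,np.ones((5,5))))
print('bezel side',fit(s,zs,[576,-145,0],36,64,80,84))
o=[]
for p,ms in((t,[bt,rt,fill(zt>0)]),(s,[bs,zs])):
    for m in ms: ys,xs=np.nonzero(m); print(xs.min(),xs.max(),ys.min(),ys.max(),m.sum())
E
```

```text
key top  (array([ 5.41933847e+02,  3.07680273e+02, -2.13203434e-01]), np.float64(40.250732421875), np.float32(50.0))
key side (array([ 5.41153194e+02,  3.05659961e+02, -1.49148401e-01]), np.float64(40.340087890625), np.float32(183.0))
rack top (array([ 5.29934764e+02,  2.42524325e+02, -1.87144765e-01]), np.float64(14.062744140625), np.float32(1211.0)) toponly (array([ 5.29186293e+02,  2.40955785e+02, -1.85250474e-01]), np.float64(22.978515625), np.float32(1211.0))
gray rows [223, 221, 222, 225, 186, 101, 91, 111, 104, 60, 37, 41, 46, 47, 54, 60, 62, 63, 64, 48, 29, 85, 109, 92, 118, 188, 195, 133, 162, 246] [224, 225, 226, 227, 203, 116, 88, 93, 121, 49, 54, 71, 114, 97, 90, 108, 221, 230, 203, 192]
bezel top (array([ 5.73588784e+02, -1.42128085e+02,  2.95641348e-02]), np.float64(5.9140625), np.float32(222.0))
bezel side (array([ 5.69322093e+02, -1.41362339e+02, -1.10711812e-03]), np.float64(57.6376953125), np.float32(183.0))
174 189 186 192 50
172 236 180 207 1211
311 330 170 182 222
185 201 250 268 183
276 299 186 199 183
```

Run:
```python
from fit import *
t=arm.capture('top');s=arm.capture('side')
gt=t['img'].mean(2); gs=s['img'].mean(2)
for th in(130,150,165): print('bezel top',th,fit(t,fill(win(gt<th,308,331,167,184)),[573,-142,0.03],36,64,80,84))
for th in(80,100,120):
    m=fill(cv2.morphologyEx(win(gs<th,278,300,183,200).astype(np.uint8),cv2.MORPH_CLOSE,np.ones((3,3)))); ys,xs=np.nonzero(m)
    print('bezel side',th,xs.min(),xs.max(),ys.min(),ys.max(),m.sum(),fit(s,m,[573,-142,0.03],36,64,80,84))
W=np.clip(80-gt,0,None); W=win(W,313,329,173,180); ys,xs=np.mgrid[:420,:560]
u,v=(W*xs).sum()/W.sum(),(W*ys).sum()/W.sum(); print('slot dark',u,v,w(t,u,v,84))
# terminal yaw: body outline by depth
m=np.zeros((420,560),bool)
E=np.array(t['extrinsics']);Z=t['range_z'];P=np.stack([(xs-t['cx'])/t['fx']*Z,-(ys-t['cy'])/t['fy']*Z,-Z,],-1)@E[:3,:3].T+E[:3,3]
B=win((P[...,2]>70)&(Z>0),295,385,140,210); q=P[B][:,:2].astype(np.float32); print(B.sum(),np.round(cv2.minAreaRect(q)[0]),cv2.minAreaRect(q)[1:])
ms=fill(win(gs<100,278,300,183,200))
i=t['img'].copy();j=s['img'].copy()
def dr(p,i,u,v,bx):
    k=cv2.resize(i[v:v+37,u:u+50],(400,296),interpolation=0)
    for q,*d in bx: cv2.polylines(k,[np.round((boxmask(p,q,*d)-[u,v]+.5)*8).astype(np.int32)],True,(0,0,255),1)
    return k
key=([542,307,-.185],16,46,56,92); bz=([573.6,-142.1,.03],36,64,80,84); sl=([573.6,-142.1,.03],10,42,83.9,84)
cv2.imwrite('pics/d.png',np.vstack([np.hstack([dr(t,i,165,172,[key]),dr(t,i,300,155,[bz,sl])]),np.hstack([dr(s,j,175,235,[key]),dr(s,j,265,175,[bz,sl])])]))
```

```text
bezel top 130 (array([ 5.73634398e+02, -1.41313379e+02,  2.89711550e-02]), np.float64(9.624267578125), np.float32(214.0))
bezel top 150 (array([ 5.73680037e+02, -1.42315075e+02,  3.89697946e-02]), np.float64(5.894287109375), np.float32(222.0))
bezel top 165 (array([ 5.73489330e+02, -1.42419381e+02,  3.34733401e-02]), np.float64(4.65869140625), np.float32(227.0))
bezel side 80 278 297 186 196 124 (array([ 5.71145591e+02, -1.42359591e+02,  1.69221220e-02]), np.float64(18.028564453125), np.float32(124.0))
bezel side 100 278 299 186 198 159 (array([ 5.70335877e+02, -1.41631050e+02, -4.35962584e-02]), np.float64(43.020263671875), np.float32(159.0))
bezel side 120 278 299 186 198 173 (array([ 5.71494468e+02, -1.42297203e+02,  1.80238627e-02]), np.float64(48.7900390625), np.float32(173.0))
slot dark 320.64154959557266 175.58365261813537 [ 574.7587108  -142.43417948   84.        ]
2268 [ 577. -195.] ((130.19447326660156, 208.94650268554688), 3.02026629447937)
```

View pics/d.png

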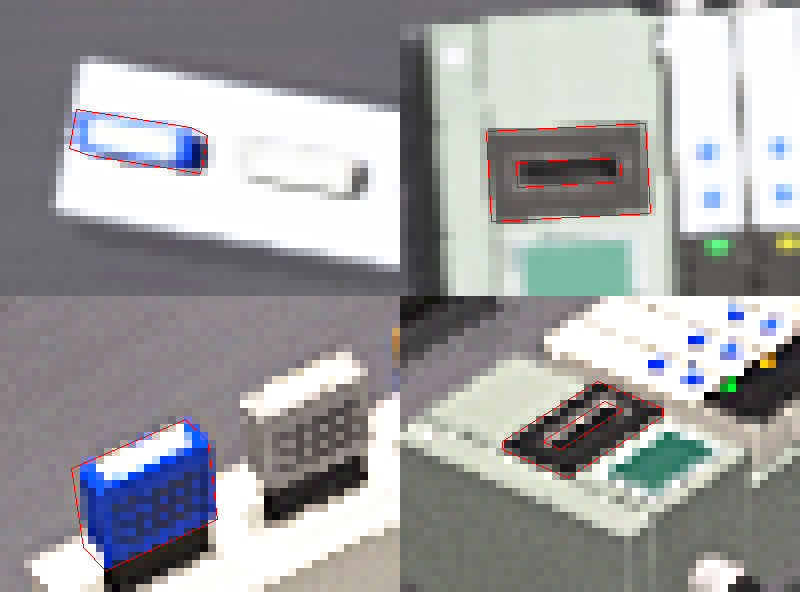

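The fits agree. The key is at (542, 307) with yaw −0.185: the rack plus its pocket offset gives (542.2, 307.3), and the side camera agrees within 2 mm. The slot is at (574, −142) with yaw ~0.04. The head overlay matches z 56..92. Moving now.

Emit:
apply_moves --pt "0 36 -42 0 0 0 -0.18" --pt "0 43 -35 0 0 0 -0.18" --pt "0 48 -27 0 0 0 -0.18" --pt "0 52 -18 0 0 0 -0.18" --pt "0 54 -8 0 0 0 -0.18" --grip_force 25

```text
time: 1.62
eef_pos: [260.0, -276.1, 218.2]
tool_rot: [3.14, 0.001, 1.186]
ft_force: [0.7, -0.5, 0.4]
opening: 1.002
```

Emit:
apply_moves --pt "0 58 4 0 0 0 -0.18" --pt "0 57 13 0 0 0 0" --pt "0 57 13 0 0 0 0" --pt "0 57 13 0 0 0 0" --pt "0 57 13 0 0 0 0"

```text
time: 2.25
eef_pos: [384.0, -1.8, 219.6]
tool_rot: [3.134, 0.003, 1.373]
ft_force: [0.5, -1.3, -0.3]
opening: 1.006
```

Emit:
apply_moves --pt "0 57 13 0 0 0 0" --pt "0 57 13 0 0 0 0" --pt "0 57 13 0 0 0 0" --pt "0 57 13 0 0 0 0" --pt "0 30 7 0 0 0 0"

```text
time: 2.88
eef_pos: [495.0, 250.9, 220.2]
tool_rot: [3.131, 0.002, 1.377]
ft_force: [0.2, -0.5, -0.0]
opening: 1.003
```

Emit:
apply_moves --pt "0 40 22 0 0.01 0 -0.01" --pt "0 24 13 0 0 0 0" --pt "0 0 0 40 0 0 0" --pt "0 0 0 40 0 0 0" --pt "0 0 0 20 0 0 0"

```text
time: 3.5
eef_pos: [544.1, 312.3, 118.2]
tool_rot: [3.139, -0.0, 1.391]
ft_force: [-0.3, 0.7, -0.1]
opening: 1.001
```

Run:
```python
from h import *
s=arm.read_state(); print(np.round(s['eef_pos'],1),np.round(s['tool_rot'],4))
p=s['eef_pos'];y=s['tool_rot'][2];d=np.array([542-p[0],307-p[1]])
print(d@[np.cos(y),np.sin(y)],d@[np.sin(y),-np.cos(y)])
```

```text
[544.1 312.3 118.2] [ 3.1385e+00 -3.0000e-04  1.3905e+00]
-5.624827802498711 -1.090424037589266
```

Both shifts are small, so I'll correct them and go down to TCP z ≈ 60.

Emit:
apply_moves --pt "0 -5 -1 25 0 0 0.005" --pt "0 0 0 20 0 0 0" --pt "0 0 0 10 0 0 0" --pt "0 0 0 3 0 0 0" --pt "0 0 0 0 0 0 0"

```text
time: 4.12
eef_pos: [542.0, 307.4, 57.4]
tool_rot: [3.14, 0.001, 1.386]
ft_force: [0.6, -0.2, 0.4]
opening: 0.996
```

Run:
```python
from h import *
s=arm.read_state(); print(np.round(s['eef_pos'],1),np.round(s['tool_rot'],4))
s=arm.capture('side'); a=arm.capture('top')
cv2.imwrite('pics/e.png',np.hstack([cv2.resize(s['img'][190:290,140:240],(400,400),interpolation=0),cv2.resize(a['img'][140:240,130:230],(400,400),interpolation=0)]))
```

```text
[542.  307.4  57.4] [3.1398e+00 6.0000e-04 1.3856e+00]
```

View pics/e.png

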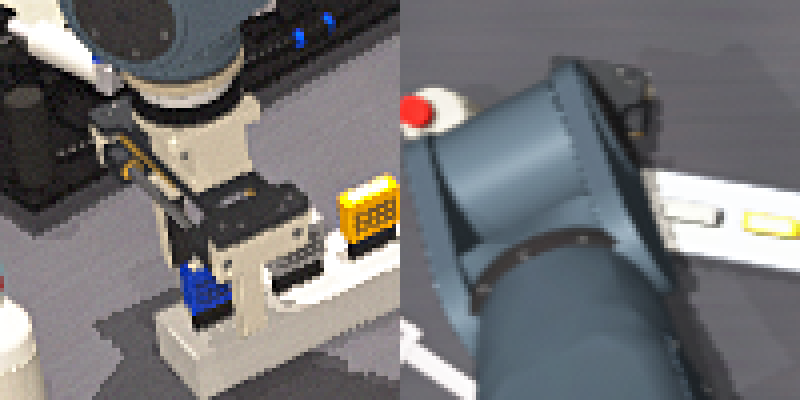

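The fingers straddle the blue head (left crop about px 205,290). The near finger is on its −x side and the grey key is clear. Closing.

Emit:
apply_moves --pt "1 0 0 0 0 0 0" --pt "1 0 0 0 0 0 0" --pt "1 0 0 0 0 0 0" --pt "1 0 0 0 0 0 0" --pt "1 0 0 0 0 0 0" --grip_force 20

```text
time: 4.85
eef_pos: [542.7, 307.8, 59.0]
tool_rot: [3.138, -0.001, 1.386]
ft_force: [-0.2, 0.9, -0.4]
opening: 0.508
```

Emit:
apply_moves --pt "1 0 0 0 0 0 0" --pt "1 0 0 0 0 0 0" --pt "1 0 0 0 0 0 0" --pt "1 0 0 0 0 0 0" --pt "1 0 0 0 0 0 0"

```text
time: 5.48
eef_pos: [542.7, 307.8, 58.9]
tool_rot: [3.138, -0.001, 1.386]
ft_force: [-0.3, -0.3, -0.7]
opening: 0.17
```

Emit:
apply_moves --pt "1 0 0 0 0 0 0" --pt "1 0 0 0 0 0 0"

```text
time: 5.72
eef_pos: [542.7, 307.8, 58.9]
tool_rot: [3.138, -0.001, 1.386]
ft_force: [-0.4, -0.1, -1.0]
opening: 0.17
```

Opening 0.17 is the 16 mm head. Lifting.

Emit:
apply_moves --pt "1 0 0 -10 0 0 0" --pt "1 0 0 -20 0 0 0" --pt "1 0 0 -40 0 0 0" --pt "1 0 0 -40 0 0 0" --pt "1 0 0 -30 0 0 0"

```text
time: 6.35
eef_pos: [541.4, 307.4, 206.1]
tool_rot: [3.139, 0.0, 1.386]
ft_force: [0.2, -0.1, -0.5]
opening: 0.171
```

Run:
```python
from h import *
s=arm.read_state(); p=s['eef_pos'];y=s['tool_rot'][2];d=np.array([574-p[0],-142-p[1]])
print(np.round(p,1),np.round(s['tool_rot'],4),d,d@[np.cos(y),np.sin(y)],d@[np.sin(y),-np.cos(y)])
```

```text
[541.4 307.4 206.1] [3.1391 0.     1.3855] [  32.57882053 -449.39586732] -435.7052858412231 114.79951654199775
```

Emit:
apply_moves --pt "1 -40 11 0 0 0 0" --pt "1 -55 14 0 0 0 0" --pt "1 -55 14 0 0 0 0" --pt "1 -55 14 0 0 0 0" --pt "1 -55 14 0 0 0 0"

```text
time: 6.98
eef_pos: [561.5, 36.0, 217.2]
tool_rot: [3.126, -0.006, 1.392]
ft_force: [0.5, 0.0, -1.2]
opening: 0.173
```

Emit:
apply_moves --pt "1 -55 14 0 0 0 0" --pt "1 -55 14 0 0 0 0" --pt "1 -30 8 0 0 0 0" --pt "1 0 0 0 0 0 -0.11" --pt "1 0 0 0 0 0 -0.11"

```text
time: 7.6
eef_pos: [571.8, -117.6, 225.2]
tool_rot: [3.117, 0.0, 1.612]
ft_force: [-0.4, 0.2, -1.2]
opening: 0.172
```

Emit:
apply_moves --pt "1 0 0 0 0 0 0"

```text
time: 7.72
eef_pos: [571.9, -117.8, 226.6]
tool_rot: [3.116, 0.0, 1.611]
ft_force: [-0.2, 0.1, -1.1]
opening: 0.175
```

Run:
```python
from h import *
s=arm.read_state(); p=s['eef_pos'];y=s['tool_rot'][2];d=np.array([574-p[0],-142-p[1]])
print(np.round(p,1),np.round(s['tool_rot'],4),d,d@[np.cos(y),np.sin(y)],d@[np.sin(y),-np.cos(y)])
```

```text
[ 571.9 -117.8  226.6] [3.1160e+00 4.0000e-04 1.6112e+00] [  2.14740089 -24.2001213 ] -24.267069437639318 1.1689920452964895
```

Emit:
apply_moves --pt "1 -12 1 0 0.025 0 0" --pt "1 -12 0 20 0 0 0" --pt "1 0 0 30 0 0 0" --pt "1 0 0 20 0 0 0" --pt "1 0 0 0 0 0 0"

```text
time: 8.35
eef_pos: [573.2, -145.0, 152.0]
tool_rot: [-3.139, 0.0, 1.604]
ft_force: [-0.0, -0.4, -1.1]
opening: 0.171
```

Run:
```python
from fit import *
st=arm.read_state(); p=st['eef_pos'];y=st['tool_rot'][2];d=np.array([574-p[0],-142-p[1]])
print(np.round(p,1),np.round(st['tool_rot'],4),d,d@[np.cos(y),np.sin(y)],d@[np.sin(y),-np.cos(y)])
s=arm.capture('side'); u,v=240,140
k=cv2.resize(s['img'][v:v+75,u:u+100],(800,600),interpolation=0)
zc=p[2]+15.1; t=y-np.pi/2
for b in(([p[0],p[1],t],16,46,zc-18,zc+18),([p[0],p[1],t],8,40,zc-58,zc-18),([574,-142,.04],10,42,83.9,84)):
    cv2.polylines(k,[np.round((boxmask(s,*b)-[u,v]+.5)*8).astype(np.int32)],True,(0,0,255),1)
cv2.imwrite('pics/f.png',k)
```

```text
[ 573.2 -145.   152. ] [-3.139e+00  3.000e-04  1.604e+00] [0.84339648 2.96532524] 2.9356954088686305 0.9413627609902929
```

View pics/f.png

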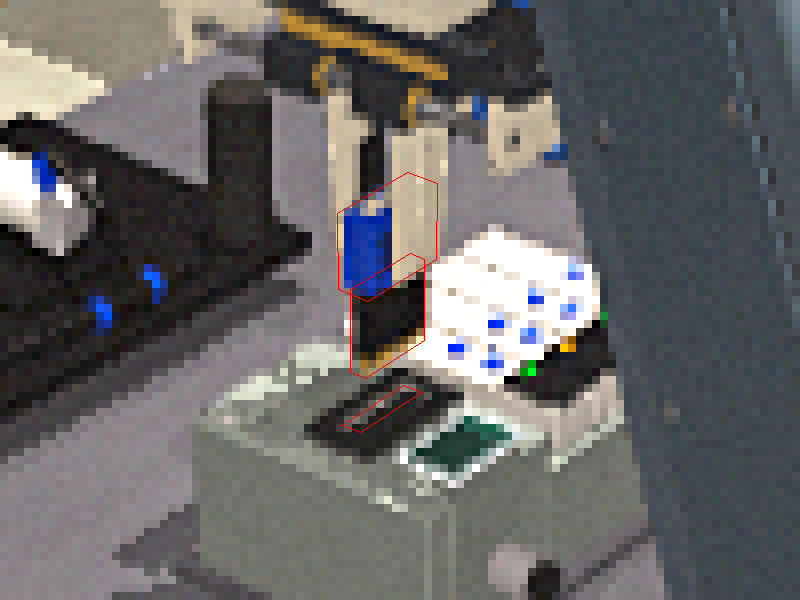

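The side view shows the key upright over the slot. The blade and brass tip match the predicted outline within about 1 px, and the slot is about (380,410) in the crop. I'll correct by 3 mm and go down to just above the mouth.

Emit:
apply_moves --pt "1 3 1 5 0 0 -0.006" --pt "1 0 0 8 0 0 0" --pt "1 0 0 5 0 0 0" --pt "1 0 0 0 0 0 0"

```text
time: 8.9
eef_pos: [575.3, -142.3, 135.1]
tool_rot: [3.141, 0.002, 1.61]
ft_force: [-0.5, -0.5, -1.0]
opening: 0.169
```

```bash
cat > st.py <<'E'
from h import *
st=arm.read_state(); p=st['eef_pos'];y=st['tool_rot'][2];d=np.array([574-p[0],-142-p[1]])
print(np.round(p,1),np.round(st['tool_rot'],4),'tool d',np.round([d@[np.cos(y),np.sin(y)],d@[np.sin(y),-np.cos(y)]],1),np.round(st['ft_force'],1),np.round(st['ft_torque'],2))
E
python3 st.py
```

```text
[ 575.3 -142.3  135.1] [3.1406e+00 1.7000e-03 1.6102e+00] tool d [ 0.3 -1.3] [-0.5 -0.5 -1. ] [-0.05 -0.03 -0.02]
```

Emit:
apply_moves --pt "1 0 -1 4 0 0 0" --pt "1 0 0 4 0 0 0" --pt "1 0 0 3 0 0 0" --pt "1 0 0 0 0 0 0"

```text
time: 9.4
eef_pos: [574.4, -142.4, 123.7]
tool_rot: [3.14, 0.002, 1.61]
ft_force: [-0.5, -0.2, -1.2]
opening: 0.172
```

```bash
python3 st.py
```

```text
[ 574.4 -142.4  123.7] [3.1401e+00 1.9000e-03 1.6101e+00] tool d [ 0.4 -0.4] [-0.5 -0.2 -1.2] [-0.1  -0.09 -0.  ]
```

Emit:
apply_moves --pt "1 0 0 2 0 0 0" --pt "1 0 0 2 0 0 0" --pt "1 0 0 0 0 0 0"

```text
time: 9.78
eef_pos: [574.6, -142.4, 119.6]
tool_rot: [3.14, 0.002, 1.61]
ft_force: [-0.1, 0.5, -1.0]
opening: 0.17
```

```bash
python3 st.py
```

```text
[ 574.6 -142.4  119.6] [3.1397e+00 2.0000e-03 1.6101e+00] tool d [ 0.4 -0.6] [-0.1  0.5 -1. ] [-0.01 -0.07  0.01]
```

Emit:
apply_moves --pt "1 0 0 2 0 0 0" --pt "1 0 0 2 0 0 0" --pt "1 0 0 2 0 0 0" --pt "1 0 0 2 0 0 0" --pt "1 0 0 0 0 0 0"

```text
time: 10.4
eef_pos: [574.7, -142.4, 119.4]
tool_rot: [3.138, 0.003, 1.611]
ft_force: [-0.1, 0.0, -1.5]
opening: 0.17
```

```bash
python3 st.py
```

```text
[ 574.7 -142.4  119.4] [3.1385e+00 2.9000e-03 1.6107e+00] tool d [ 0.4 -0.7] [-0.1  0.  -1.5] [ 0.07  0.03 -0.01]
```

No net movement: the blade shoulder is probably on the chamfer. I'll push lightly and read the force direction while it's loaded.

Emit:
apply_moves --pt "1 0 0 1.5 0 0 0"

```text
time: 10.52
eef_pos: [575.0, -142.4, 119.0]
tool_rot: [3.138, 0.003, 1.611]
ft_force: [-6.0, 2.1, 18.3]
opening: 0.169
```

```bash
python3 st.py
```

```text
[ 575.  -142.4  119. ] [3.1376 0.0033 1.6108] tool d [ 0.5 -1. ] [-6.   2.1 18.3] [0.4  1.2  0.05]
```

Emit:
apply_moves --pt "1 0 0 1.5 0 0 0"

```text
time: 10.65
eef_pos: [575.1, -142.5, 119.0]
tool_rot: [3.137, 0.003, 1.611]
ft_force: [-8.4, 3.3, 19.8]
opening: 0.169
```

```bash
python3 st.py
```

```text
[ 575.1 -142.5  119. ] [3.1373 0.0035 1.6108] tool d [ 0.5 -1.1] [-8.4  3.3 19.8] [0.46 1.75 0.01]
```

The reaction is (−8, +3, 20) N, so the key should go −x and a little +y.

Emit:
apply_moves --pt "1 0.5 -1.5 -1 0.003 0 0" --pt "1 0 0 0 0 0 0" --pt "1 0 0 1 0 0 0" --pt "1 0 0 1.5 0 0 0"

```text
time: 11.15
eef_pos: [574.0, -141.9, 117.4]
tool_rot: [3.139, 0.003, 1.611]
ft_force: [0.6, 3.2, 1.0]
opening: 0.17
```

```bash
python3 st.py
```

```text
[ 574.  -141.9  117.4] [3.1392 0.0033 1.6106] tool d [-0.1 -0. ] [0.6 3.2 1. ] [ 0.72 -0.07  0.01]
```

Emit:
apply_moves --pt "1 0.5 0 1.5 0.002 0 0" --pt "1 0 0 1.5 0 0 0" --pt "1 0 0 1.5 0 0 0"

```text
time: 11.52
eef_pos: [573.8, -141.5, 111.8]
tool_rot: [-3.141, 0.003, 1.611]
ft_force: [0.3, 0.3, -0.8]
opening: 0.172
```

```bash
python3 st.py
```

```text
[ 573.8 -141.5  111.8] [-3.141   0.0034  1.6108] tool d [-0.5  0.2] [ 0.3  0.3 -0.8] [-0.02 -0.08  0.02]
```

Emit:
apply_moves --pt "1 0 0 2 0 0 0" --pt "1 0 0 2 0 0 0" --pt "1 0 0 1.5 0 0 0"

```text
time: 11.9
eef_pos: [573.7, -141.5, 105.8]
tool_rot: [-3.141, 0.003, 1.611]
ft_force: [0.4, 0.1, -0.5]
opening: 0.169
```

Emit:
apply_moves --pt "1 0 0 1.5 0 0 0" --pt "1 0 0 1.5 0 0 0"

```text
time: 12.15
eef_pos: [573.7, -141.5, 102.5]
tool_rot: [-3.141, 0.003, 1.611]
ft_force: [-0.0, 1.1, -1.3]
opening: 0.174
```

```bash
python3 st.py
```

```text
[ 573.7 -141.5  102.5] [-3.1407  0.0032  1.6107] tool d [-0.5  0.3] [-0.   1.1 -1.3] [ 0.04 -0.07 -0.04]
```

Emit:
apply_moves --pt "1 0 0 1.5 0 0 0" --pt "1 0 0 1 0 0 0"

```text
time: 12.4
eef_pos: [573.7, -141.5, 99.9]
tool_rot: [-3.141, 0.003, 1.611]
ft_force: [-0.8, 0.3, -0.5]
opening: 0.171
```

Emit:
apply_moves --pt "1 0 0 1.2 0 0 0"

```text
time: 12.52
eef_pos: [573.8, -141.5, 98.7]
tool_rot: [-3.141, 0.003, 1.611]
ft_force: [-0.7, 0.5, 5.2]
opening: 0.17
```

Emit:
apply_moves --pt "1 0 0 1.2 0 0 0"

```text
time: 12.65
eef_pos: [573.8, -141.5, 98.0]
tool_rot: [-3.141, 0.003, 1.611]
ft_force: [-3.5, 1.2, 8.3]
opening: 0.173
```

Emit:
apply_moves --pt "1 0 0 1.2 0 0 0"

```text
time: 12.78
eef_pos: [573.9, -141.6, 97.5]
tool_rot: [-3.141, 0.003, 1.611]
ft_force: [-3.2, 1.1, 8.3]
opening: 0.17
```

Contact at TCP z ≈ 99 with about 8 N means the carriage was caught (28 mm deep). I'll push on to the stop.

Emit:
apply_moves --pt "1 0 -0.3 1.5 0 0 0" --pt "1 0 0 1.5 0 0 0"

```text
time: 13.02
eef_pos: [573.8, -141.5, 96.1]
tool_rot: [3.141, 0.004, 1.611]
ft_force: [-3.2, 1.6, 8.8]
opening: 0.171
```

Emit:
apply_moves --pt "1 0 0 1.5 0 0 0"

```text
time: 13.15
eef_pos: [573.8, -141.6, 95.4]
tool_rot: [3.141, 0.004, 1.611]
ft_force: [-3.5, 1.5, 9.2]
opening: 0.169
```

Emit:
apply_moves --pt "1 0 0 1.5 0 0 0"

```text
time: 13.28
eef_pos: [573.8, -141.6, 94.7]
tool_rot: [3.141, 0.004, 1.611]
ft_force: [-4.4, 1.6, 9.3]
opening: 0.168
```

Emit:
apply_moves --pt "1 0 0 1.3 0 0 0"

```text
time: 13.4
eef_pos: [573.8, -141.6, 94.3]
tool_rot: [3.141, 0.004, 1.611]
ft_force: [-5.0, 2.6, 13.6]
opening: 0.17
```

Emit:
apply_moves --pt "1 0 0 1.3 0 0 0"

```text
time: 13.52
eef_pos: [573.9, -141.6, 94.3]
tool_rot: [3.141, 0.004, 1.611]
ft_force: [-6.5, 2.3, 17.1]
opening: 0.17
```

Emit:
apply_moves --pt "1 0 0 1.3 0 0 0"

```text
time: 13.65
eef_pos: [573.9, -141.6, 94.3]
tool_rot: [3.141, 0.004, 1.611]
ft_force: [-6.0, 2.2, 14.2]
opening: 0.17
```

Hard stop at z 94.3, where the model predicts 94.5. Now I'll let it up fully, still holding the key.

Emit:
apply_moves --pt "1 0 -0.3 -4 0 0 0" --pt "1 0 0 -4 0 0 0" --pt "1 0 0 -4 0 0 0" --pt "1 0 0 -2 0 0 0" --pt "1 0 0 0 0 0 0"

```text
time: 14.28
eef_pos: [573.7, -141.5, 109.4]
tool_rot: [3.14, 0.004, 1.611]
ft_force: [0.2, 0.9, -0.1]
opening: 0.167
```

Emit:
apply_moves --pt "1 0 0 1.2 0 0 0" --pt "1 0 0 1.2 0 0 0"

```text
time: 14.52
eef_pos: [573.6, -141.5, 106.5]
tool_rot: [3.141, 0.004, 1.611]
ft_force: [-0.2, 0.3, -1.1]
opening: 0.169
```

Emit:
apply_moves --pt "1 0 0 1.5 0 0 0" --pt "1 0 0 1.5 0 0 0"

```text
time: 14.78
eef_pos: [573.7, -141.5, 103.8]
tool_rot: [3.14, 0.004, 1.611]
ft_force: [-1.5, 1.0, 4.8]
opening: 0.17
```

There is spring force at z 103.8, so the carriage did come out. Pushing to the stop again.

Emit:
apply_moves --pt "1 0 0 1.8 0 0 0" --pt "1 0 0 1.8 0 0 0" --pt "1 0 0 1.8 0 0 0" --pt "1 0 0 1.8 0 0 0"

```text
time: 15.28
eef_pos: [573.8, -141.5, 97.9]
tool_rot: [3.14, 0.004, 1.611]
ft_force: [-4.0, 1.5, 8.7]
opening: 0.172
```

Emit:
apply_moves --pt "1 0 -0.2 1.5 0 0 0" --pt "1 0 0 1.5 0 0 0" --pt "1 0 0 1.5 0 0 0"

```text
time: 15.65
eef_pos: [573.8, -141.5, 95.0]
tool_rot: [3.14, 0.004, 1.611]
ft_force: [-3.8, 0.9, 9.0]
opening: 0.169
```

Emit:
apply_moves --pt "1 0 0 1.4 0 0 0" --pt "1 0 0 1.4 0 0 0"

```text
time: 15.9
eef_pos: [573.9, -141.6, 94.2]
tool_rot: [3.139, 0.004, 1.611]
ft_force: [-6.9, 1.7, 20.8]
opening: 0.174
```

Emit:
apply_moves --pt "1 0 0 1.3 0 0 0" --pt "1 0 0 1.3 0 0 0"

```text
time: 16.15
eef_pos: [573.9, -141.7, 94.2]
tool_rot: [3.139, 0.005, 1.611]
ft_force: [-6.2, 1.7, 15.7]
opening: 0.169
```

At the stop again (94.2). I'll ease up 4.5 mm, then release with a partial opening.

Emit:
apply_moves --pt "1 0 -0.2 -2 0 0 0" --pt "1 0 0 -1.5 0 0 0" --pt "1 0 0 0 0 0 0"

```text
time: 16.52
eef_pos: [573.8, -141.5, 98.8]
tool_rot: [3.138, 0.005, 1.611]
ft_force: [-1.8, 1.0, 1.8]
opening: 0.174
```

Emit:
apply_moves --pt "1 0 0 1 0 0 0"

```text
time: 16.65
eef_pos: [573.9, -141.5, 98.1]
tool_rot: [3.138, 0.005, 1.611]
ft_force: [-2.7, 1.2, 7.3]
opening: 0.176
```

Emit:
apply_moves --pt "1 0 0 -0.7 0 0 0" --pt "0.6 0 0 0 0 0 0" --pt "0.6 0 0 0 0 0 0" --pt "0.6 0 0 0 0 0 0" --pt "0.6 0 0 0 0 0 0"

```text
time: 17.27
eef_pos: [573.7, -141.7, 97.9]
tool_rot: [3.139, 0.005, 1.611]
ft_force: [-0.2, 0.2, -0.2]
opening: 0.396
```

Emit:
apply_moves --pt "0.5 0 0 0 0 0 0" --pt "0.5 0 0 -10 0 0 0" --pt "0.5 0 0 -30 0 0 0" --pt "0.5 0 0 -50 0 0 0" --pt "0.5 0 0 -50 0 0 0"

```text
time: 17.9
eef_pos: [571.8, -140.6, 240.2]
tool_rot: [-3.139, 0.003, 1.611]
ft_force: [0.8, -0.1, 0.5]
opening: 0.501
```

Emit:
apply_moves --pt "0.5 40 0 0 0 0 0" --pt "0.5 60 0 0 0 0 0" --pt "0.5 60 0 0 0 0 0" --pt "0.5 60 0 0 0 0 0" --pt "0.5 0 0 0 0 0 0"

```text
time: 18.52
eef_pos: [564.7, 84.7, 248.2]
tool_rot: [3.132, 0.005, 1.609]
ft_force: [1.1, -0.9, -0.5]
opening: 0.503
```

```bash
python3 st.py
python3 - <<'E'
from fit import *
ks=[]
for n,u,v in(('side',260,160),('top',295,155)):
    s=arm.capture(n)
    k=cv2.resize(s['img'][v:v+50,u:u+50],(400,400),interpolation=0)
    cv2.polylines(k,[np.round((boxmask(s,[573.8,-141.5,.04],16,46,96,132)-[u,v]+.5)*8).astype(np.int32)],True,(0,0,255),1); ks.append(k)
    m=(s['img'][...,0].astype(float)-s['img'][...,2])>45
    m=win(m,275,305,160,196) if n=='side' else win(m,308,330,168,184)
    if m.sum()>10:
        m=fill(m); print(n,m.sum(),[(zc,np.round(fit(s,m,[574,-142,.04],16,46,zc-18,zc+18)[:2][0],2),round(fit(s,m,[574,-142,.04],16,46,zc-18,zc+18)[1],1)) for zc in(109.5,114,121)])
cv2.imwrite('pics/g.png',np.hstack(ks))
E
```

```text
[564.7  84.7 248.2] [3.1317 0.0053 1.609 ] tool d [-226.9    0.6] [ 1.1 -0.9 -0.5] [-0.09 -0.08  0.  ]
side 117 [(109.5, array([ 5.7845e+02, -1.4877e+02,  5.0000e-02]), np.float64(23.8)), (114, array([ 5.7382e+02, -1.4377e+02,  1.0000e-02]), np.float64(24.5)), (121, array([ 5.6562e+02, -1.3452e+02,  1.0000e-02]), np.float64(25.7))]
top 92 [(109.5, array([ 5.7551e+02, -1.4361e+02,  2.0000e-02]), np.float64(4.8)), (114, array([ 5.7513e+02, -1.4319e+02,  3.0000e-02]), np.float64(5.1)), (121, array([ 5.7420e+02, -1.4222e+02,  3.0000e-02]), np.float64(5.9))]
```

View pics/g.png

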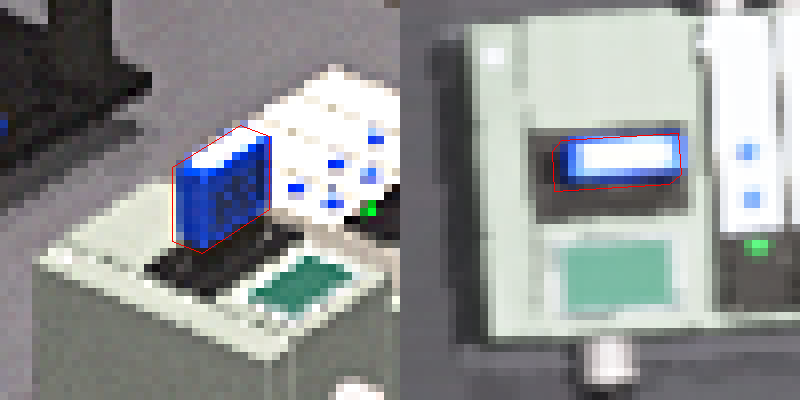

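The key stands upright in the slot. With the head at z = 114, both cameras agree on the x,y position: side (573.8, −143.8), top (575.1, −143.2). Assuming the sprung-out height, they would disagree by about 12 mm, so it is caught down. The gripper is well clear.

```bash
python3 -c "
from workcell import arm
print(arm.hand_in())"
```

```text
the job is handed in; nothing more can be done
None
```

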